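Inspect a cast brass plaque: set the lamp, then hold the magnifier over it

TASK

Turn the click dial on the inspection lamp to the two-pip mark and let go of it. Then take the rectangular magnifier off the ledger by its handle, carry it over the brass figures and hold it level over the brass plaque on the wooden riser: centred on it, its frame square with it (the handle may point either way) and about 2 cm clear above, touching neither plaque nor riser. Finish while still holding it there, steady, with the plaque and the other pieces left where they are.

Things in the scene. Friction and masses are not known exactly. Their poses are not given: they have to be found in the camera images.
- lamp_dial (a joint): Selector dial of the lamp, rad, growing clockwise seen from above. Four click positions 30 degrees apart: 0 = off (open-ring mark), 0.524 = one pip, 1.047 = two pips, 1.571 = three pips; stops 0.08 rad past the end marks. Starts at off or at one pip. A sprung ball pulls it into the nearest click; turning it over a click takes up to about 0.12 N m.
- dial_grip (a point): Centre of the dial's grip bar on the vertical turning axis. The aluminium bar is 40 mm long, 12 mm thick and 22 mm tall (this point is 11 mm below its top and 17 mm above the lamp base), on a round skirt 42 mm across. x points along the bar, out through its black-lined end (the pointer), and turns with the dial. Pinch the two long sides from above.
- lamp: Fixed inspection lamp; origin at the underside centre of its base, 220 (x) by 130 (y) by 28 mm. Pointer from the base's x axis, anticlockwise: +45 deg at off, +15 one pip, -15 two pips, -45 three; white marks there. A 12 mm gooseneck rises 90 mm from the origin towards +x, straight to 0.2 m, then bends to a conical shade 72 mm wide about (120, -95) mm, 0.28 to 0.37 m high: keep clear.
- ledger: Blue closed ledger book, 288 mm (x) by 206 mm (y), 24 mm thick, fixed; origin at the centre of its underside. The magnifier lies on it.
- magnifier_grip (a point): Where to take the magnifier: its centre of mass, on the axis of the brass handle, half-way up it. The handle runs along x, is 18 mm wide (y) and 16 mm tall and extends from 86 mm behind this point (-x, a butt 20 mm wide) to 25 mm ahead of it, where a ferrule 22 mm wide joins the frame. About 0.3 kg. z is up; handle and frame lie flat on the ledger with their undersides in one plane, 8 mm below this point.
- lens (a point): Centre of the lens, in the plane of the magnifier's underside: 94 mm from magnifier_grip along +x and 8 mm lower. The steel frame is 112 mm (x) by 68 mm (y), 11 mm thick, rims 7 mm wide, glass between. Same axes as magnifier_grip.
- magnifier: The magnifier as a whole: origin 8 mm below magnifier_grip, in the plane of its underside; same axes.
- riser: Dark wooden display riser, fixed: foot 160 mm (x) by 140 mm (y), top 150 by 130 mm at 60 mm height; origin at the centre of its underside.
- plaque_top (a point): Centre of the top of the brass plaque lying on the riser, level with the top of its raised border, 10 mm above the riser's top. The plaque is a rectangle 74 mm (its x) by 42 mm (its y) with three small dancers in relief, loose, 0.17 kg.
- plaque: The plaque as a whole: origin at the centre of its underside, same axes as plaque_top.
- dancer_mid (a point): Standing brass dancer, arms raised, 145 mm tall, foot 50 mm across; one of three figures in a row between ledger and riser; the point is its centre, half-way up. Loose; leave it standing where it is.
- drummer_mid (a point): Standing brass drummer, 130 mm tall, foot 45 mm across, one of the row; the point is its centre, half-way up. Loose; leave it standing where it is.
- sitter_mid (a point): Seated brass figure, 110 mm tall, foot 60 mm across, one of the row; the point is its centre, half-way up. Loose; leave it standing where it is.
- elephant_mid (a point): Brass elephant, 99 mm tall, 130 mm long, 55 mm wide, beyond the riser; the point is its centre, half-way up. Loose; leave it standing where it is.
- bell_mid (a point): Brass hand bell, 120 mm tall, 62 mm across, beyond the ledger; the point is its centre, half-way up. Loose; leave it standing where it is.
- diya_mid (a point): Brass oil-lamp dish on a foot, 56 mm tall, 68 mm across with a 13 mm spout, between riser and lamp, near the robot; the point is its centre, half-way up. Loose; leave it standing where it is.
- tin_mid (a point): Round tin of polish with a blue lid, 42 mm tall, 71 mm across, near the robot; the point is its centre, half-way up. Loose; leave it standing where it is.
Not all that is in view belongs to the job. What is shaped like the magnifier but red is not meant.

How it is judged:
On the way, in this order (a step that is already met when the one before it is completed fails the run):
1. the lamp dial rests in the two-pip click, the fingers off it, the magnifier still on the ledger (value of joint lamp_dial between 0.907 and 1.187 rad and contact force between lamp_dial and the fingers below 0.1 N and distance of lens from where it was at the start of the episode below 0.03 m), for 0.3 s.
2. the magnifier has been lifted clear of the ledger (height (world z) of lens above 0.1 m and contact force between magnifier and the fingers above 0.5 N and contact force between magnifier and ledger below 0.2 N), for 0.1 s.
At the end, for the whole second after the job is handed in: Dial within 0.14 rad of two pips; fingers hold the magnifier still, nothing else touching it; its underside 8 to 34 mm above the plaque, centres within 10 mm, sides parallel within 8 degrees, lens level within 7 degrees; plaque within 8 mm, bystanders within 20 mm of where they stood (value of joint lamp_dial between 0.907 and 1.187 rad and z of lens in the frame of plaque_top between 0.008 and 0.034 m and horizontal distance between lens and plaque_top below 0.01 m and angle between the x axis of lens and the x axis of plaque_top, either way round below 0.14 rad and angle between lens's own z axis and vertical below 0.12 rad and linear speed of magnifier below 0.02 m/s and angular speed of magnifier below 0.15 rad/s and contact force between magnifier and the fingers above 1 N and contact force between magnifier and plaque below 0.2 N and contact force between magnifier and riser below 0.2 N and contact force between magnifier and ledger below 0.2 N and contact force between magnifier and lamp below 0.2 N and contact force between magnifier and dancer below 0.2 N and contact force between magnifier and drummer below 0.2 N and contact force between magnifier and sitter below 0.2 N and contact force between magnifier and elephant below 0.2 N and contact force between magnifier and bell below 0.2 N and contact force between magnifier and diya below 0.2 N and contact force between magnifier and tin below 0.2 N and distance of plaque_top from where it was at the start of the episode below 0.008 m and distance of each of dancer_mid, drummer_mid, sitter_mid, elephant_mid, bell_mid, diya_mid, tin_mid from where it was at the start of the episode below 0.02 m); the arm keeps its last pose, push and grip.
It fails at once if the magnifier touched the plaque or the riser (contact force between magnifier and plaque above 0.3 N or contact force between magnifier and riser above 0.3 N).
It fails at once if the plaque was shifted (distance of plaque_top from where it was at the start of the episode above 0.008 m).
It fails at once if a bystander was knocked or moved (distance of any of dancer_mid, drummer_mid, sitter_mid, elephant_mid, bell_mid, diya_mid, tin_mid from where it was at the start of the episode above 0.02 m).
It also fails if it takes over 64 s, if anything falls off the work surface, if the arm or the gripper's body presses on something with over 40 N, if the wrist force passes 120 N, or if a joint passes its speed limit or range.

ROBOT

A 7-joint arm with a two-finger parallel gripper is mounted at the origin on the work surface. World frame = base frame: x ahead of the robot, y to its left, z up, the work surface at z = 0. Lengths are in m, angles in rad, forces in N, time in s.
With the tool pointing down it reaches from about 0.425 to 0.875 m from the base axis. Payload 4.7 kg.
Tool frame: the origin (TCP) lies at the very end of the fingers, on their centre line; the grasp point (between the pads) lies 19 mm behind it (arm.grip_depth is the distance from the TCP to the grasp point, in m); z points along the fingers, y is the line along which they close (so a half turn about z gives the same grasp; the last joint's range is limited). The gripper opens to 87 mm and grips with 3 to 60 N. Pads are 19 mm wide; open, the fingers measure 117 mm over their backs; the gripper's body (75 mm by 190 mm) begins 51 mm behind the grasp point.
Start: joints at [-1.25, 0.321, -0.07, 1.45, 0.023, 1.371, -0.057], TCP at [0.196, 0.62, 0.223] pointing down, gripper open.
Joint ranges: [-2.86, 2.86], [-0.3, 2.09], [-1.38, 1.24], [0.06, 2.45], [-1.56, 4.7], [0.09, 2.05], [-2.69, 2.69]. Speed limits (rad/s): [2.57, 2.57, 3.14, 3.14, 3.14, 3.14, 3.14].

INTERFACE

Orientations are given as a rotation vector (axis times angle).
In Python, from station import arm gives the robot as it stands.
- The arm moves only by the shell command python3 -m inch 'ROWS' [OPENING] [FORCE]. ROWS is JSON, a list that holds one entry, the list of rows, each a list of 6 numbers: the shift along the world's x, y, z in m, then the turn, a rotation vector about the world's x, y, z in rad. In form: [[[tx, ty, tz, rx, ry, rz], ...]]. A call has 1 to 8 rows; each row shifts and turns the commanded pose from where the row before left it; what a row does not reach is not made up. A row lasts 1/12 s, in which the tool goes at most 41.7 mm and 7.16 degrees, less where a joint would pass 70% of its speed; a pose out of reach is approached as far as the arm can. A call is refused whole if a number of a shift passes 0.0417 or a number of a turn 0.125, either way. A call with a gripper value outside its range is refused whole. OPENING is the opening, from 0 (shut) to 1 (fully open), set as the call begins (- or left out, the last holds). The fingers move at their own pace and stop on an object; FORCE is the grip in N (left out, the last holds). Time passes only in rows, so rows that do not move let the fingers close. It gives the time, the measured TCP pose, the force, the opening and the grip force at its end, in the units of the state.
- arm.observe(): the state, without advancing time (a new reading comes with each control period).
- arm.read_camera(name): name is "scene" or "top"; returns a dict with "image" (400x640x3 uint8, blue, green, red), "camera_matrix" (3x3 intrinsics, pixels), "R" (3x3) and "t" (3): a world point X has camera coordinates R X + t. Camera axes: x right, y down, z forward; pixel columns grow to the right and rows downward; lengths in m; the calibration is good to about 2 mm. A picture is of the moment at which its call begins. There is no depth.
- arm.finish_job(): hands the job in; it is judged then, once.
The state is a dict: "time": time; "q": joint angles; "joint_velocities": joint speeds; "joint_efforts": joint torques, N m; "position": TCP position; "orientation": TCP orientation; "contact_force": force on the tool from outside, world axes, zero at the start; "moment": the same for the moment, N m; "gripper_width": opening from 0.0 (shut) to 1.0 (fully open); "grasp_force": force on a finger pad.
Only numpy, scipy, OpenCV 4.12 (cv2) and the standard library are available. Lean on these libraries where they do the work, as an engineer would, in place of code of your own. Each camera call takes 0.05 s, during which the arm holds its last target. There are 200 camera calls.

## Working session

There is one attempt and no reset: what is moved stays moved. The work goes in short steps, Python scripts to look and compute and a shell command to move; the robot and the scene stay as the last step left them, time stands still between calls to the robot, and variables do not carry over. Pictures are saved under pics/ and viewed, at most 10 in all, crops included, and the job is handed in when it is done.

```bash
mkdir -p pics; ls
python3 - <<'E'
from station import arm
import cv2,numpy as np
for n in("top","scene"):
    c=arm.read_camera(n);cv2.imwrite(f"pics/{n}0.png",c["image"]);np.savez(f"{n}.npz",**c)
    print(n,c["camera_matrix"].round(1).tolist(),c["R"].round(3).tolist(),c["t"].round(3).tolist(),(-c["R"].T@c["t"]).round(3))
print(arm.observe())
E
```

```text
pics
top [[365.8, 0.0, 315.3], [0.0, 365.8, 198.0], [0.0, 0.0, 1.0]] [[-0.084, -0.996, -0.003], [-0.974, 0.083, -0.209], [0.208, -0.014, -0.978]] [0.047, 0.483, 1.043] [0.258 0.022 1.121]
scene [[383.4, 0.0, 316.9], [0.0, 383.4, 195.8], [0.0, 0.0, 1.0]] [[-0.531, 0.847, 0.005], [0.609, 0.386, -0.693], [-0.589, -0.365, -0.721]] [0.236, -0.256, 1.423] [1.119 0.418 0.847]
{'time': 0.1, 'q': array([-1.2499166 ,  0.32179273, -0.07008057,  1.45151894,  0.02260803,
        1.3708165 , -0.05691593]), 'joint_velocities': array([-5.41275541e-04,  1.74480158e-04, -1.76919037e-03, -2.36370266e-03,
        9.10064947e-05, -1.65974017e-03,  4.25224227e-04]), 'joint_efforts': array([-3.64313719e-04, -4.92569125e+01, -4.05968595e-01, -3.13402033e+01,
       -6.43422268e-02,  3.93728376e-02,  8.14434293e-05]), 'position': array([0.19619793, 0.61917122, 0.22155948]), 'orientation': array([-4.79961618e-01, -3.10454273e+00,  2.73415630e-03]), 'contact_force': array([ 0.0177317 , -0.17420212,  0.25615639]), 'moment': array([ 0.0338563 ,  0.03090147, -0.02243777]), 'grasp_force': 0.0, 'gripper_width': 1.00077268810324}
```

View pics/top0.png

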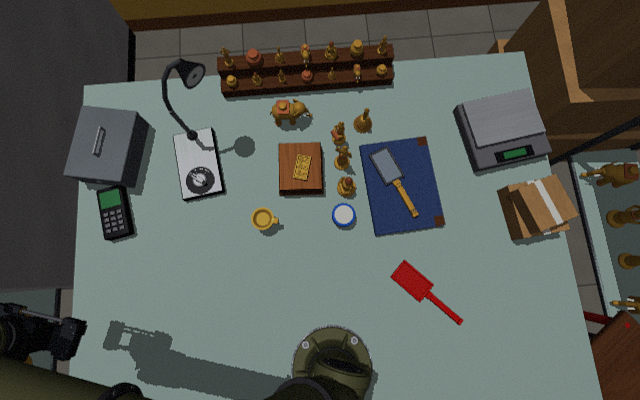

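View pics/scene0.png

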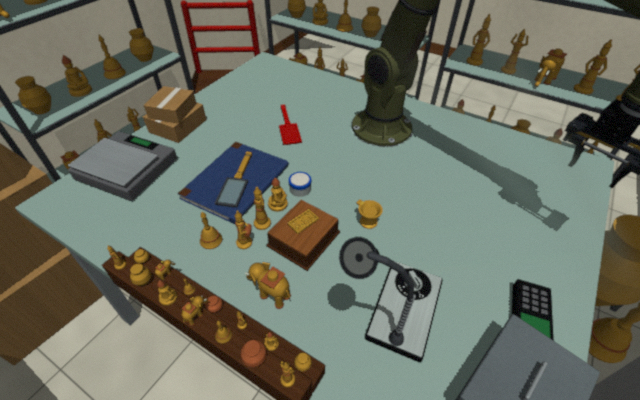

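The top view has the lamp base at about (200,163) with its dial at (200,180). The riser is at (300,168), the magnifier at (395,182) on the ledger, and the figure row at x≈343, rows 130–185. I'll zoom in on both areas.

Run:
```python
import cv2,numpy as np
t=np.load("top.npz")["image"];s=np.load("scene.npz")["image"]
z=lambda im,x,y,w,h,k:cv2.resize(im[y:y+h,x:x+w],None,fx=k,fy=k,interpolation=cv2.INTER_CUBIC)
a=z(t,170,120,60,85,7);b=z(s,365,260,80,100,5.95)
cv2.imwrite("pics/lamp.png",np.hstack([a,b[:595,:375] if 0 else cv2.resize(b,(380,595))]))
cv2.imwrite("pics/mid.png",z(t,265,100,180,140,4.28))
```

```text
(no output)
```

View pics/lamp.png

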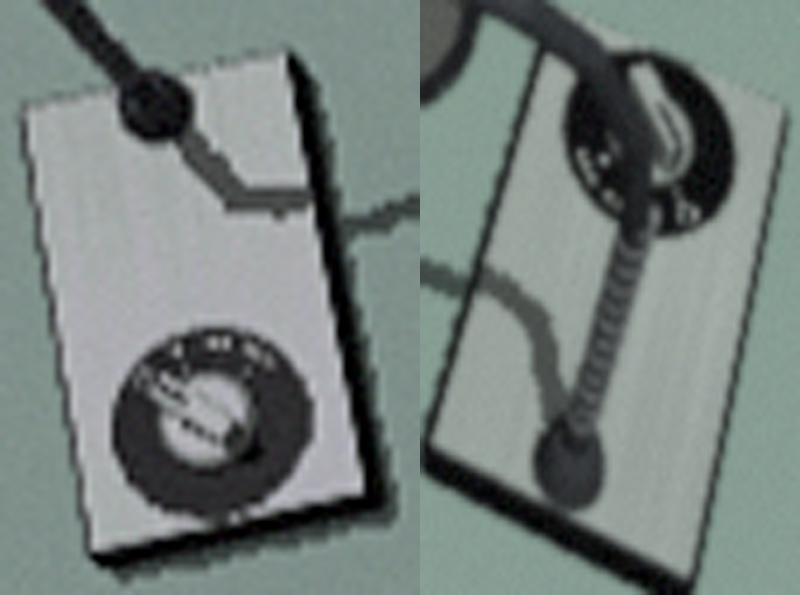

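View pics/mid.png

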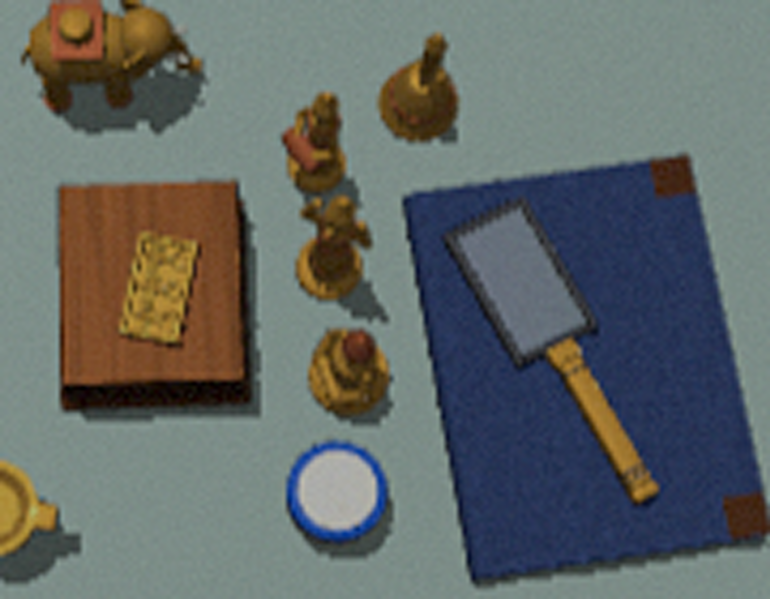

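The dial's bar points about 57° left of up. The base's x axis is about 9° left of up, so the dial is at off and needs −1.047 rad about z. The magnifier frame, plaque and ledger corners are all readable in the crops, so I'll fit rectangles to them.

```bash
cat > h.py <<'E'
import numpy as np
from station import arm
def unproj(cam,px,z):
    K,R,t=(cam[k] for k in("camera_matrix","R","t"))
    d=(np.c_[np.atleast_2d(px),np.ones(len(np.atleast_2d(px)))]@np.linalg.inv(K).T)@R
    c=-R.T@t
    return c+d*((z-c[2])/d[:,2])[:,None]
def proj(cam,X):
    p=(np.atleast_2d(X)@cam["R"].T+cam["t"])@cam["camera_matrix"].T
    return p[:,:2]/p[:,2:]
def rect(P,L,W):
    """P corners in order (+x+y),(+x-y),(-x-y),(-x+y)"""
    M=np.array([[L,W],[L,-W],[-L,-W],[-L,W]])/2
    c=P[:,:2].mean(0);H=(M.T@(P[:,:2]-c))
    a=np.arctan2(H[0,1]-H[1,0],H[0,0]+H[1,1])
    r=np.array([[np.cos(a),-np.sin(a)],[np.sin(a),np.cos(a)]])
    print("  sides",[round(float(np.linalg.norm(P[i]-P[(i+1)%4])),4) for i in range(4)],"res mm",(1e3*np.linalg.norm(M@r.T+c-P[:,:2],axis=1)).round(1))
    return c,a
E
python3 - <<'E'
from h import *
t=np.load("top.npz");s=np.load("scene.npz")
C=lambda p,k,o:(np.array(p)+.5)/k-.5+o
L=lambda p:C(p,7,(170,120)); M=lambda p:C(p,4.28,(265,100))
def go(n,px,z,l,w):
    print(n);c,a=rect(unproj(t,px,z),l,w);print("  ",c.round(4),round(np.degrees(a),1));return c,a
# order: +x is up in image, +y is left
c,a=go("lamp",L([(25,105),(288,50),(370,490),(93,555)]),.028,.22,.13)
d=unproj(t,L([(209,420)]),.056)[0];print("dial grip top?",d)
go("ledger",M([(404,197),(690,156),(768,535),(474,584)]),.024,.288,.206)
r=go("riser",M([(60,184),(237,181),(246,380),(63,383)]),.06,.15,.13)
p=go("plaque",M([(143,230),(200,240),(178,343),(119,335)]),.07,.074,.042)
m=go("frame",M([(445,237),(522,198),(597,325),(521,364)]),.035,.112,.068)
u=np.array([np.cos(m[1]),np.sin(m[1])]);print("grip from frame",m[0]-.094*u,"butt pred",m[0]-.18*u,"butt meas",unproj(t,M([(645,492)]),.034))
for n,px,h in(("harp",[(318,180)],0),("drum",[(330,275)],0),("sit",[(350,380)],0),("bell",[(420,108)],0),("tin",[(337,490)],.042)):print(n,unproj(t,M(px),h).round(3))
print("scene px plaque,frame,lampdial",proj(s,[*[[*p[0],.07]],[*m[0],.035],d]).round(1))
E
```

```text
lamp
  sides [0.1208, 0.2117, 0.123, 0.2139] res mm [5.7 6.  5.7 4.4]
   [0.637  0.3639] 8.2
dial grip top? [0.57076127 0.34948839 0.056     ]
ledger
  sides [0.2154, 0.2858, 0.2111, 0.289] res mm [3.9 5.6 2.9 3.9]
   [ 0.512  -0.2611] 3.5
riser
  sides [0.1268, 0.1467, 0.1275, 0.1466] res mm [1.3 3.3 1.1 3.1]
   [0.5889 0.0441] -3.2
plaque
  sides [0.0409, 0.0764, 0.0414, 0.0782] res mm [1.7 1.9 0.9 2.7]
   [0.5809 0.0382] -15.8
frame
  sides [0.0645, 0.1084, 0.0627, 0.1082] res mm [2.4 2.7 3.  3.4]
   [ 0.5742 -0.2215] 23.0
grip from frame [ 0.48767687 -0.2581837 ] butt pred [ 0.40849209 -0.2917362 ] butt meas [[ 0.41324217 -0.28921847  0.034     ]]
harp [[ 0.676 -0.086  0.   ]]
drum [[ 0.601 -0.088  0.   ]]
sit [[ 0.519 -0.095  0.   ]]
bell [[ 0.727 -0.17   0.   ]]
tin [[ 0.432 -0.073  0.042]]
scene px plaque,frame,lampdial [[301.9 220. ]
 [230.7 190.5]
 [412.6 274.1]]
```

Run:
```python
from h import *
from scipy.spatial.transform import Rotation as Ro
t=np.load("top.npz");s=np.load("scene.npz")
L=lambda p:(np.array(p)+.5)/7-.5+(170,120)
S=lambda p:(np.array(p)-(420,0)+.5)/(4.75,5.95)-.5+(365,260)
print("disc top",unproj(t,L([(212.5,421)]),.028),"scene",unproj(s,S([(649,145)]),.028))
print("skirt top",unproj(t,L([(209,421)]),.034),unproj(t,L([(202,414)]),.056),"scene bar ends",unproj(s,S([(640,65),(675,170)]),.056))
print("bar ends top z.056",unproj(t,L([(157,380),(245,437)]),.056))
print("ring mark",unproj(t,L([(150,380)]),.028),"neck",unproj(t,L([(155,108)]),.03))
o=arm.observe();R=Ro.from_rotvec(o["orientation"]).as_matrix();print(R.round(3),np.degrees(np.arctan2(R[1,1],R[0,1])))
```

```text
disc top [[0.57840211 0.35656542 0.028     ]] scene [[0.57705907 0.35814174 0.028     ]]
skirt top [[0.57677217 0.35626187 0.034     ]] [[0.57369234 0.35244686 0.056     ]] scene bar ends [[0.5633755  0.34215273 0.056     ]
 [0.59922147 0.37526435 0.056     ]]
bar ends top z.056 [[0.59055423 0.37156643 0.056     ]
 [0.56188459 0.33419414 0.056     ]]
ring mark [[0.59956691 0.38385186 0.028     ]] neck [[0.72679843 0.3792708  0.03      ]]
[[-0.953  0.302 -0.   ]
 [ 0.302  0.953 -0.002]
 [-0.    -0.002 -1.   ]] 72.42331770580567
```

```bash
python3 -m inch '[[[0.0318,-0.0218,0,0,0,0.1],[0.0318,-0.0218,0,0,0,0.1],[0.0318,-0.0218,0,0,0,0.1],[0.0318,-0.0218,0,0,0,0.1],[0.0318,-0.0218,0,0,0,0.1],[0.0318,-0.0218,0,0,0,0.1],[0.0318,-0.0218,0,0,0,0.1],[0.0318,-0.0218,0,0,0,0.1]]]' 0.6
python3 -m inch '[[[0.0318,-0.0218,0,0,0,0.1],[0.0318,-0.0218,0,0,0,0.1],[0.0318,-0.0218,0,0,0,0.1],[0.0318,-0.0218,0,0,0,0.1],[0,0,0,0,0,0],[0,0,0,0,0,0]]]'
cat > st.py <<'E'
from h import *
from scipy.spatial.transform import Rotation as Ro
o=arm.observe();R=Ro.from_rotvec(o["orientation"]).as_matrix()
print("t",round(o["time"],2),"pos",o["position"].round(4),"yaw_y",np.degrees(np.arctan2(R[1,1],R[0,1])).round(2),"tilt z",R[:,2].round(3),"q",o["q"].round(2),"F",o["contact_force"].round(1),"M",o["moment"].round(2),"w",round(o["gripper_width"],3),"g",round(o["grasp_force"],1))
E
python3 st.py
```

```text
time: 0.77
position: [0.4519, 0.4438, 0.2222]
orientation: [0.775, -3.044, 0.0]
contact_force: [0.4, 0.6, -0.2]
gripper_width: 0.607
grasp_force: 0.0
time: 1.27
position: [0.5804, 0.3543, 0.2214]
orientation: [1.347, -2.837, 0.003]
contact_force: [-0.9, 0.7, -0.5]
gripper_width: 0.602
grasp_force: 0.0
t 1.27 pos [0.5804 0.3543 0.2214] yaw_y 140.78 tilt z [-0.001 -0.002 -1.   ] q [-0.61  0.38  0.03  1.37 -0.01  1.39  1.88] F [-0.9  0.7 -0.5] M [ 0.12  0.09 -0.03] w 0.602 g 0.0
```

```bash
python3 -m inch '[[[-0.0024,0.0027,-0.035,0,0,0.02],[0,0,-0.035,0,0,0],[0,0,-0.035,0,0,0],[0,0,-0.035,0,0,0],[0,0,-0.025,0,0,0],[0,0,-0.016,0,0,0],[0,0,0,0,0,0],[0,0,0,0,0,0]]]'
python3 st.py
python3 -m inch '[[[0,0,0,0,0,0],[0,0,0,0,0,0],[0,0,0,0,0,0],[0,0,0,0,0,0],[0,0,0,0,0,0],[0,0,0,0,0,0]]]' 0 20
python3 st.py
```

```text
time: 1.93
position: [0.5738, 0.3617, 0.0408]
orientation: [1.386, -2.817, -0.001]
contact_force: [-0.1, 0.7, 0.4]
gripper_width: 0.605
grasp_force: 0.0
t 1.93 pos [0.5738 0.3617 0.0408] yaw_y 142.4 tilt z [-0.002 -0.    -1.   ] q [-0.61  0.51  0.01  1.56 -0.01  1.07  1.89] F [-0.1  0.7  0.4] M [ 0.01  0.06 -0.01] w 0.605 g 0.0
time: 2.43
position: [0.5758, 0.3608, 0.0421]
orientation: [-1.385, 2.819, 0.0]
contact_force: [0.1, 0.3, -0.6]
gripper_width: 0.23
grasp_force: 0.0
t 2.43 pos [0.5758 0.3608 0.0421] yaw_y 142.31 tilt z [ 0.001  0.001 -1.   ] q [-0.61  0.51  0.01  1.56 -0.01  1.07  1.89] F [ 0.1  0.3 -0.6] M [ 0.07  0.04 -0.01] w 0.23 g 0.0
```

```bash
python3 -m inch '[[[0.002,-0.003,0,0,0,0],[0,0,0,0,0,0],[0,0,0,0,0,0],[0,0,0,0,0,0],[0,0,0,0,0,0]]]' 0 20
python3 st.py
```

```text
time: 2.85
position: [0.5779, 0.3577, 0.042]
orientation: [-1.385, 2.819, -0.0]
contact_force: [-0.2, 0.2, 2.6]
gripper_width: 0.137
grasp_force: 20.0
t 2.85 pos [0.5779 0.3577 0.042 ] yaw_y 142.32 tilt z [ 0.001  0.    -1.   ] q [-0.6   0.51  0.01  1.56 -0.01  1.07  1.9 ] F [-0.2  0.2  2.6] M [-0.03 -0.05  0.04] w 0.137 g 20.0
```

```bash
python3 -m inch '[[[0,0,0,0,0,-0.105],[0,0,0,0,0,-0.105],[0,0,0,0,0,-0.105],[0,0,0,0,0,-0.105],[0,0,0,0,0,-0.105],[0,0,0,0,0,-0.105],[0,0,0,0,0,-0.105],[0,0,0,0,0,-0.105]]]'
python3 st.py
python3 -m inch '[[[0,0,0,0,0,-0.105],[0,0,0,0,0,-0.105],[0,0,0,0,0,0],[0,0,0,0,0,0]]]'
python3 st.py
```

```text
time: 3.52
position: [0.5786, 0.3565, 0.0419]
orientation: [-0.106, 3.138, -0.002]
contact_force: [1.6, -1.0, 0.9]
gripper_width: 0.134
grasp_force: 20.0
t 3.52 pos [0.5786 0.3565 0.0419] yaw_y 93.86 tilt z [ 0.001 -0.001 -1.   ] q [-0.73  0.51  0.18  1.57 -0.1   1.07  1.11] F [ 1.6 -1.   0.9] M [-0.35 -0.44 -0.  ] w 0.134 g 20.0
time: 3.85
position: [0.5786, 0.3561, 0.042]
orientation: [0.212, 3.133, -0.003]
contact_force: [2.3, -3.9, 2.6]
gripper_width: 0.135
grasp_force: 20.0
t 3.85 pos [0.5786 0.3561 0.042 ] yaw_y 82.27 tilt z [ 0.001 -0.002 -1.   ] q [-0.75  0.52  0.22  1.57 -0.12  1.07  0.93] F [ 2.3 -3.9  2.6] M [-0.92 -0.52  0.1 ] w 0.135 g 20.0
```

```bash
python3 -m inch '[[[0,0,0,0,0,0],[0,0,0,0,0,0],[0,0,0,0,0,0],[0,0,0,0,0,0],[0,0,0.02,0,0,0],[0,0,0.04,0,0,0],[0,0,0.04,0,0,0],[0,0,0.04,0,0,0]]]' 0.6
python3 -m inch '[[[-0.035,-0.02,0.03,0,0,0],[-0.035,-0.02,0.03,0,0,0],[-0.035,-0.02,0.02,0,0,0],[-0.02,-0.03,0,0,0,0],[0,-0.04,0,0,0,0],[0,-0.04,0,0,0,0],[0,0,0,0,0,0]]]'
python3 st.py
python3 - <<'E'
from h import *
import cv2
c=arm.read_camera("top")["image"];s=arm.read_camera("scene")["image"]
z=lambda im,x,y,w,h:cv2.resize(im[y:y+h,x:x+w],(390,500),interpolation=cv2.INTER_CUBIC)
cv2.imwrite("pics/dial2.png",np.hstack([z(c,175,155,50,50),z(s,380,255,70,60)]))
E
```

```text
time: 4.52
position: [0.5766, 0.3581, 0.1824]
orientation: [-0.213, -3.133, 0.001]
contact_force: [0.6, 0.4, 0.4]
gripper_width: 0.581
grasp_force: 0.0
time: 5.1
position: [0.4679, 0.1876, 0.2507]
orientation: [0.229, 3.132, -0.003]
contact_force: [0.2, -1.3, 1.9]
gripper_width: 0.598
grasp_force: 0.0
t 5.1 pos [0.4679 0.1876 0.2507] yaw_y 81.64 tilt z [ 0.001 -0.002 -1.   ] q [-0.74 -0.01  0.3   1.77  0.01  1.38  0.99] F [ 0.2 -1.3  1.9] M [-0.03 -0.01 -0.  ] w 0.598 g 0.0
```

View pics/dial2.png

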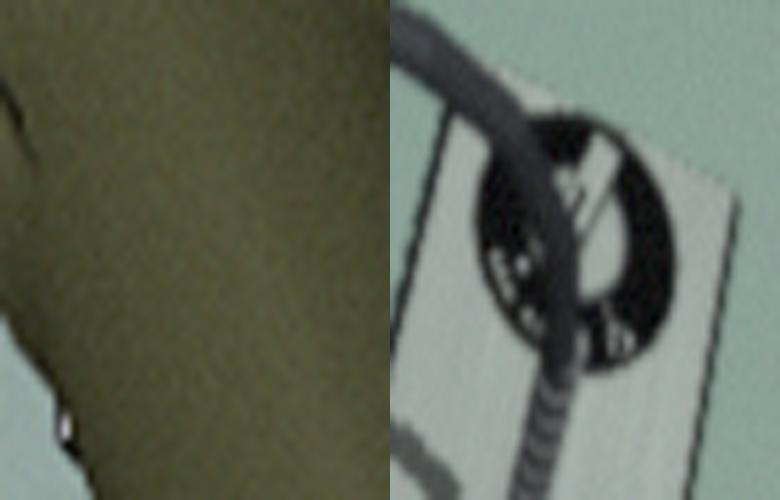

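The scene crop shows the bar pointing at the two-pip mark. Next I move to the magnifier.

```bash
python3 -m inch '[[[0.002,-0.037,0,0,0,0.046],[0.002,-0.037,0,0,0,0.046],[0.002,-0.037,0,0,0,0.046],[0.002,-0.037,0,0,0,0.046],[0.002,-0.037,0,0,0,0.046],[0.002,-0.037,0,0,0,0.046],[0.002,-0.037,0,0,0,0.046],[0.002,-0.037,0,0,0,0.046]]]'
python3 -m inch '[[[0.002,-0.037,0,0,0,0.046],[0.002,-0.037,0,0,0,0.046],[0.001,-0.037,0,0,0,0.046],[0.001,-0.037,0,0,0,0.046],[0,0,0,0,0,0],[0,0,0,0,0,0]]]'
python3 st.py
python3 - <<'E'
from h import *
import cv2
c=arm.read_camera("top");s=arm.read_camera("scene")
np.savez("s2.npz",**s)
z=lambda im,x,y,w,h,W,H:cv2.resize(im[y:y+h,x:x+w],(W,H),interpolation=cv2.INTER_CUBIC)
cv2.imwrite("pics/g2.png",np.hstack([z(c["image"],175,120,60,90,300,450),z(s["image"],185,130,110,100,495,450)]))
E
```

```text
time: 5.87
position: [0.4837, -0.0997, 0.2499]
orientation: [-0.371, 3.119, 0.001]
contact_force: [1.8, 0.9, -0.3]
gripper_width: 0.603
grasp_force: 0.0
time: 6.37
position: [0.4895, -0.2489, 0.2495]
orientation: [0.643, -3.074, 0.001]
contact_force: [0.7, -0.4, 0.1]
gripper_width: 0.6
grasp_force: 0.0
t 6.37 pos [ 0.4895 -0.2489  0.2495] yaw_y 113.63 tilt z [-0.001 -0.001 -1.   ] q [-0.31  0.11  0.8   1.69 -0.08  1.38  2.48] F [ 0.7 -0.4  0.1] M [ 0.07 -0.01 -0.01] w 0.6 g 0.0
```

View pics/g2.png

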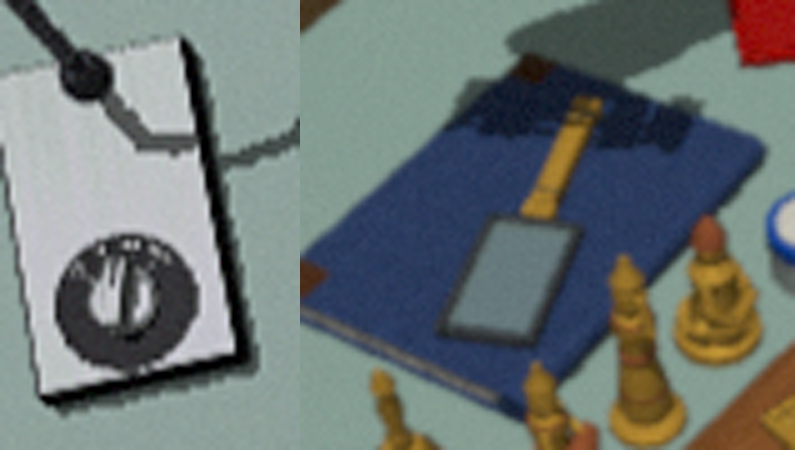

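The scene crop shows the magnifier undisturbed. The dial is ambiguous at this size, so I'll overlay the bar outline expected at one and two pips, and cross-check the magnifier from this view.

Run:
```python
from h import *
import cv2
S=lambda p:(np.array(p)-(300,0)+.5)/4.5-.5+(185,130)
s2=np.load("s2.npz")
P=unproj(s2,S([(540,344),(438,332),(489,216),(582,223)]),.035)  # +x+y,+x-y,...
c,a=rect(P,.112,.068);print(c,np.degrees(a))
print("butt",unproj(s2,S([(590,97)]),.034))
out=[]
for n,(x,y,w,h) in(("top",(175,155,50,50)),("scene",(385,260,50,50))):
    cam=arm.read_camera(n);im=cam["image"][y:y+h,x:x+w];k=8
    row=[cv2.resize(im,None,fx=k,fy=k,interpolation=cv2.INTER_CUBIC)[50:350]]
    for deg in(23,-7):
        b=row[0].copy();b=cv2.resize(im,None,fx=k,fy=k,interpolation=cv2.INTER_CUBIC)
        th=np.radians(deg);u=np.array([np.cos(th),np.sin(th),0]);v=np.array([-u[1],u[0],0])
        X=[np.array([.578,.357,.056])+i*u*.02+j*v*.006 for i,j in((1,1),(1,-1),(-1,-1),(-1,1))]
        p=((proj(cam,X)-(x,y)+.5)*k-.5).astype(int)
        cv2.polylines(b,[p],True,(0,0,255) ,1);cv2.line(b,p[0],p[1],(0,255,0),1);row.append(b[50:350])
    out.append(np.hstack([r[:,60:320] for r in row]))
cv2.imwrite("pics/dial3.png",np.vstack(out))
```

```text
sides [0.0674, 0.109, 0.0647, 0.1121] res mm [0.3 1.6 2.2 1.7]
[ 0.57434262 -0.21657667] 24.876429539997226
butt [[ 0.40145677 -0.29212     0.034     ]]
```

View pics/dial3.png

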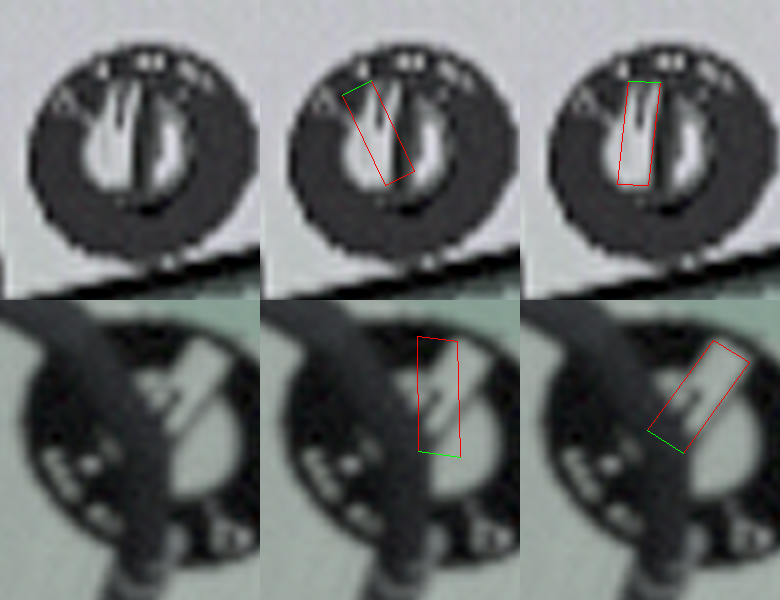

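The two-pip outline matches in both views, with the pointer's black line at that end. Now I lower onto the handle.

```bash
python3 -m inch '[[[-0.001,-0.008,-0.036,0,0,0],[0,0,-0.038,0,0,0],[0,0,-0.038,0,0,0],[0,0,-0.038,0,0,0],[0,0,-0.036,0,0,0],[0,0,-0.018,0,0,0],[0,0,0,0,0,0],[0,0,0,0,0,0]]]'
python3 st.py; python3 -m inch '[[[0,0,0,0,0,0]]]'; python3 st.py
```

```text
time: 7.23
position: [0.4881, -0.2544, 0.0455]
orientation: [0.65, -3.072, -0.002]
contact_force: [-0.4, 0.0, 0.1]
gripper_width: 0.601
grasp_force: 0.0
t 7.23 pos [ 0.4881 -0.2544  0.0455] yaw_y 113.9 tilt z [-0.002  0.001 -1.   ] q [-0.2   0.33  0.73  1.91 -0.26  1.    2.64] F [-0.4  0.   0.1] M [-0.    0.   -0.01] w 0.601 g 0.0
time: 7.32
position: [0.4897, -0.2557, 0.0475]
orientation: [-0.649, 3.071, -0.001]
contact_force: [0.1, -1.3, -0.1]
gripper_width: 0.603
grasp_force: 0.0
t 7.32 pos [ 0.4897 -0.2557  0.0475] yaw_y 113.87 tilt z [ 0.003 -0.    -1.   ] q [-0.2   0.33  0.74  1.91 -0.26  1.    2.64] F [ 0.1 -1.3 -0.1] M [ 0.03 -0.01 -0.04] w 0.603 g 0.0
```

```bash
python3 -m inch '[[[-0.001,-0.001,-0.01,0,0,0],[0,0,-0.0085,0,0,0],[0,0,0,0,0,0],[0,0,0,0,0,0]]]'
python3 st.py;python3 -m inch '[[[0,0,0,0,0,0],[0,0,0,0,0,0],[0,0,0,0,0,0],[0,0,0,0,0,0],[0,0,0,0,0,0],[0,0,0,0,0,0],[0,0,0,0,0,0],[0,0,0,0,0,0]]]' 0 40; python3 st.py
```

```text
time: 7.65
position: [0.4868, -0.2568, 0.0271]
orientation: [0.647, -3.074, -0.001]
contact_force: [0.4, 0.5, -0.9]
gripper_width: 0.593
grasp_force: 0.0
t 7.65 pos [ 0.4868 -0.2568  0.0271] yaw_y 113.78 tilt z [-0.001  0.001 -1.   ] q [-0.17  0.35  0.7   1.93 -0.28  0.96  2.65] F [ 0.4  0.5 -0.9] M [0.08 0.   0.06] w 0.593 g 0.0
time: 8.32
position: [0.4872, -0.2571, 0.0275]
orientation: [-0.648, 3.074, -0.001]
contact_force: [0.5, -0.1, 0.4]
gripper_width: 0.2
grasp_force: 39.8
t 8.32 pos [ 0.4872 -0.2571  0.0275] yaw_y 113.8 tilt z [ 0. -0. -1.] q [-0.17  0.35  0.71  1.93 -0.28  0.96  2.65] F [ 0.5 -0.1  0.4] M [-0.02 -0.03  0.1 ] w 0.2 g 39.8
```

```bash
python3 -m inch '[[[0,0,0.01,0,0,0],[0,0,0.02,0,0,0],[0,0,0.03,0,0,0],[0,0,0.035,0,0,0],[0,0,0.035,0,0,0],[0,0,0.035,0,0,0],[0,0,0.03,0,0,0],[0,0,0.02,0,0,0]]]'
python3 -m inch '[[[0,0,0,0,0,0],[0,0,0,0,0,0]]]' >/dev/null; python3 st.py
```

```text
time: 8.98
position: [0.4873, -0.2575, 0.246]
orientation: [-0.646, 3.071, -0.002]
contact_force: [0.8, 0.2, -2.5]
gripper_width: 0.205
grasp_force: 39.8
t 9.15 pos [ 0.4871 -0.2571  0.2431] yaw_y 113.78 tilt z [ 0.002  0.    -1.   ] q [-0.27  0.11  0.77  1.7  -0.08  1.37  2.5 ] F [-1.2  0.2 -3.3] M [0.04 0.05 0.06] w 0.197 g 39.8
```

```bash
python3 -m inch '[[[0,0.02,0,0,0,-0.05],[0,0.032,0,0,0,-0.07],[0,0.032,0,0,0,-0.07],[0,0.032,0,0,0,-0.07],[0.001,0.032,0,0,0,-0.07],[0.001,0.032,0,0,0,-0.07],[0.001,0.032,0,0,0,-0.07],[0,0.032,0,0,0,-0.07]]]' >/dev/null
python3 -m inch '[[[0,0.032,0,0,0,-0.07],[0,0.03,0,0,0,-0.05],[0,0.015,0,0,0,-0.029],[0,0,0,0,0,0],[0,0,0,0,0,0],[0,0,0,0,0,0]]]' >/dev/null
python3 st.py
python3 - <<'E'
from h import *
import cv2
c=arm.read_camera("top");s=arm.read_camera("scene")
np.savez("t3.npz",**c);np.savez("s3.npz",**s)
z=lambda im,x,y,w,h,k:cv2.resize(im[y:y+h,x:x+w],None,fx=k,fy=k,interpolation=cv2.INTER_CUBIC)
cv2.imwrite("pics/h3.png",np.hstack([z(c["image"],260,100,100,140,4),z(s["image"],270,110,100,140,4)]))
E
```

```text
t 10.32 pos [0.4892 0.0627 0.2408] yaw_y 74.27 tilt z [-0.003 -0.002 -1.   ] q [-0.62 -0.03  0.43  1.81  0.02  1.36  1.1 ] F [-0.2 -0.5 -2.2] M [-0.01  0.01  0.02] w 0.205 g 39.8
```

View pics/h3.png

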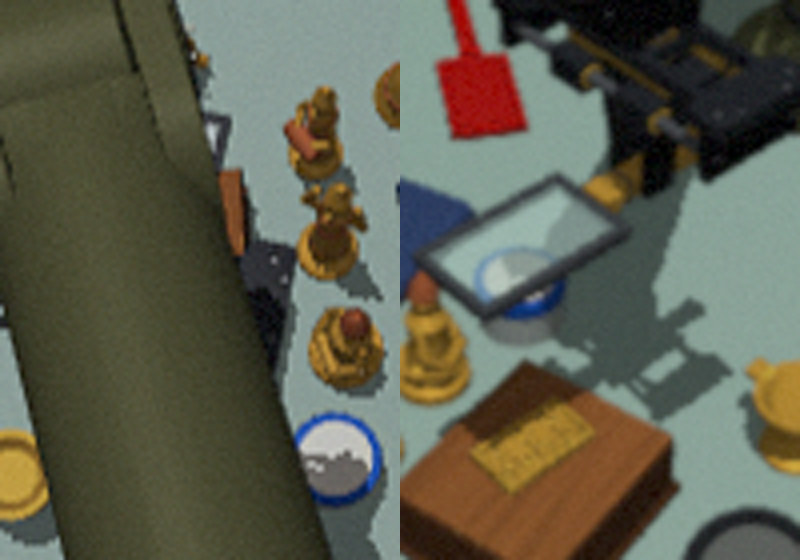

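The scene view shows the frame held level. Its corners in the crop are about (487,308), (415,252), (557,174) and (631,225), and the plaque's are (512,493), (470,452), (555,398) and (596,436). The arm hides the top view, so I'm comparing them in the scene camera.

Run:
```python
from h import *
s=np.load("s3.npz")
S=lambda p:(np.array(p)-(400,0)+.5)/4-.5+(270,110)
p=rect(unproj(s,S([(512,493),(470,452),(555,398),(596,436)]),.07),.074,.042)
f=rect(unproj(s,S([(487,308),(415,252),(557,174),(631,225)]),.248),.112,.068)
th=np.radians(74.0-90);print("plaque",p[0],np.degrees(p[1]),"frame",f[0],np.degrees(f[1]),"kin",np.array([.4895,.063])+.094*np.array([np.cos(th),np.sin(th)]))
```

```text
sides [0.0447, 0.0731, 0.0438, 0.0726] res mm [1.6 1.4 1.1 1.3]
  sides [0.0629, 0.1068, 0.0638, 0.1068] res mm [5.  2.3 4.7 2. ]
plaque [0.58116035 0.04205499] -16.960795318356674 frame [0.57730258 0.03718285] -16.36776109447594 kin [0.5798586  0.03709009]
```

```bash
python3 -m inch '[[[0.002,0.003,-0.015,0,0,0],[0,0,-0.025,0,0,0],[0,0,-0.03,0,0,0],[0,0,-0.03,0,0,0],[0,0,-0.02,0,0,0],[0,0,-0.012,0,0,0],[0,0,0,0,0,0],[0,0,0,0,0,0]]]' >/dev/null
python3 -m inch '[[[0,0,0,0,0,0],[0,0,0,0,0,0]]]' >/dev/null
python3 st.py
python3 - <<'E'
from h import *
import cv2
s=arm.read_camera("scene");np.savez("s4.npz",**s)
cv2.imwrite("pics/h4.png",cv2.resize(s["image"][165:265,260:370],None,fx=6,fy=6,interpolation=cv2.INTER_CUBIC))
E
```

```text
t 11.25 pos [0.4932 0.067  0.1118] yaw_y 74.28 tilt z [ 0.002  0.001 -1.   ] q [-0.61  0.08  0.44  1.98 -0.04  1.09  1.15] F [ 0.5  0.5 -3. ] M [ 0.   -0.04 -0.03] w 0.205 g 39.8
```

View pics/h4.png

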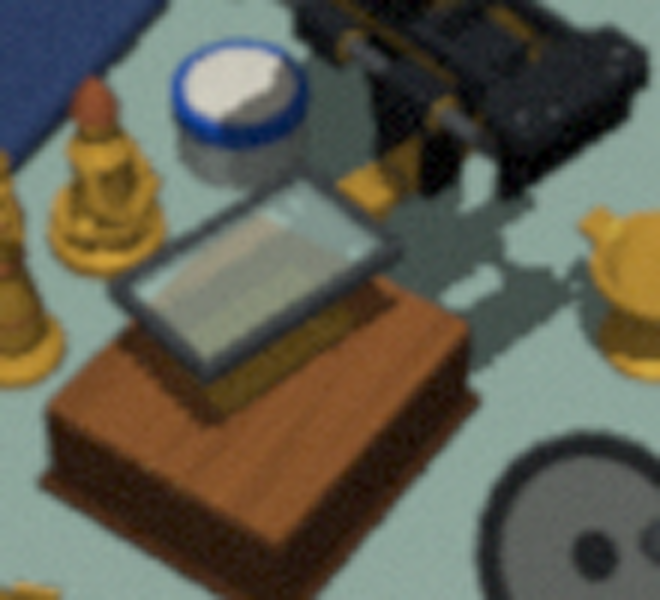

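The frame sits level above the plaque. Its corners in the crop are about (207,362), (112,280), (303,172) and (400,236).

Run:
```python
from h import *
s=np.load("s4.npz")
S=lambda p:(np.array(p)+.5)/6-.5+(260,165)
P=unproj(s,S([(207,362),(112,280),(303,172),(400,236)]),.119)
f=rect(P,.112,.068)
th=np.radians(74.28-90);print("frame",f[0],np.degrees(f[1]),"kin",np.array([.4925,.066])+.094*np.array([np.cos(th),np.sin(th)]))
```

```text
sides [0.0613, 0.1024, 0.057, 0.1067] res mm [6.6 3.5 9.8 4.5]
frame [0.58077955 0.04116486] -16.49337733150668 kin [0.58298414 0.04053197]
```

```bash
python3 -m inch '[[[-0.001,0,-0.006,0,0,0],[0,0,-0.006,0,0,0],[0,0,-0.003,0,0,0],[0,0,0,0,0,0],[0,0,0,0,0,0],[0,0,0,0,0,0],[0,0,0,0,0,0],[0,0,0,0,0,0]]]' >/dev/null
python3 st.py
python3 -m inch '[[[0,0,0,0,0,0],[0,0,0,0,0,0],[0,0,0,0,0,0],[0,0,0,0,0,0]]]' >/dev/null
python3 st.py
python3 - <<'E'
from h import *
import cv2
s=arm.read_camera("scene");im=s["image"][165:265,260:370];im=cv2.resize(im,None,fx=6,fy=6,interpolation=cv2.INTER_CUBIC)
def dr(c,a,l,w,z,col):
    u=np.array([np.cos(a),np.sin(a),0]);v=np.array([-u[1],u[0],0])
    p=proj(s,[np.array([*c,z])+i*u*l/2+j*v*w/2 for i,j in((1,1),(1,-1),(-1,-1),(-1,1))])
    cv2.polylines(im,[((p-(260,165)+.5)*6-.5).astype(int)],True,col,1)
dr((.581,.040),np.radians(-16.4),.112,.068,.103,(0,0,255))
dr((.581,.040),np.radians(-16.4),.074,.042,.07,(0,255,0))
cv2.imwrite("pics/h5.png",im)
E
```

```text
t 11.97 pos [0.4913 0.0671 0.0956] yaw_y 74.32 tilt z [ 0.  0. -1.] q [-0.6   0.1   0.44  1.99 -0.05  1.06  1.15] F [ 0.3 -0.6 -2. ] M [0.   0.05 0.02] w 0.201 g 39.8
t 12.3 pos [0.4911 0.0671 0.0954] yaw_y 74.31 tilt z [ 0.  0. -1.] q [-0.6   0.1   0.44  1.99 -0.05  1.06  1.15] F [ 0.6  0.6 -3.2] M [-0.01 -0.    0.01] w 0.205 g 39.8
```

View pics/h5.png

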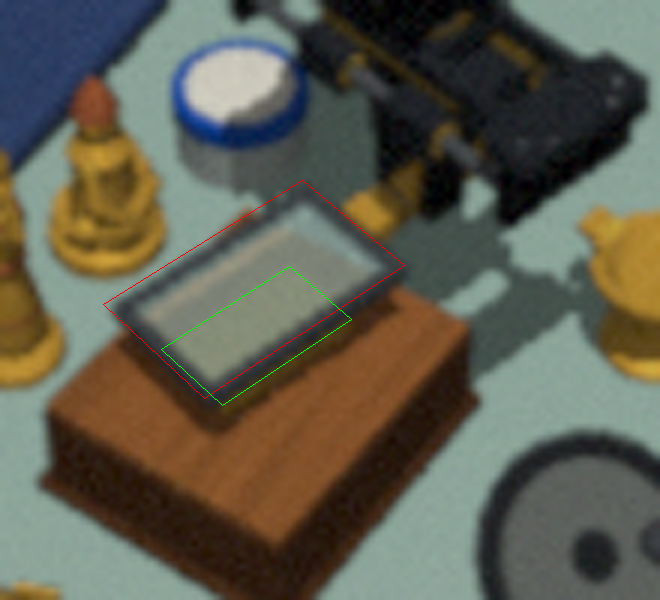

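The predicted frame outline (red) matches the actual frame to within about 2–3 mm. It is centred and parallel over the plaque (green) and about 2 cm clear, so I'm handing in.

```bash
python3 -c "
from station import arm
print(arm.finish_job())"
```

```text
the job is handed in; nothing more can be done
None
```

I turned the dial to two pips and released it, and handed in with the magnifier held steady and level about 2 cm above the plaque, centred to about 3 mm and parallel by camera estimate; the hand-in returned no verdict.

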